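# Nip up the lock nut of the rail bender with an adjustable wrench

## Robot

A 6-joint arm with a two-finger parallel gripper is mounted at the origin on a cart in front of the work surface, level with it; the furniture and walls round the work are solid. World frame = base frame: x ahead of the robot, y to its left, z up, the work surface at z = 0. Lengths are in mm, angles in rad, forces in N, time in s.
With the tool pointing down it reaches from about 350 to 875 mm from the base axis. Payload 4.2 kg.
Tool frame: the origin (TCP) lies between the finger pads; the fingertips stand 25 mm ahead of it and the grasp point (between the pads) lies 6 mm ahead of it; z points along the fingers, y is the line along which they close (so a half turn about z gives the same grasp; the last joint's range is limited). The gripper opens to 85 mm and grips with 20 to 120 N. Pads are 22 mm wide; open, the fingers measure 114 mm over their backs; the gripper's body (76 mm by 85 mm) begins 54 mm behind the grasp point. The pads swing forward as they close: fully open they stand 13 mm farther back than shut.
Start: joints at [1.491, 0.385, 0.008, 0, -1.194, -0.259], TCP at [207.689, 589.461, 256.312] pointing down, gripper open.
Joint ranges: [-3.14, 3.14], [-1.21, 2.06], [-1.07, 1.41], [-3.16, 2.05], [-2.99, -0.16], [-3.1, 3.1]. Speed limits (rad/s): [2.79, 2.79, 3.14, 3.14, 3.14, 3.14].

## Interface

Orientations are given as a unit quaternion [x, y, z, w].
In Python, from bench import arm gives the robot as it stands.
- The arm moves only by the shell command python3 -m pendant 'ROWS'. ROWS is JSON, a list of rows, each a list of 7 numbers: the shift along the tool's x, y, z in m, then the turn, a rotation vector about the tool's x, y, z in degrees, then the finger opening in m, from 0 to 0.0854. In form: [[x, y, z, wx, wy, wz, fingers], ...]. A call has 1 to 12 rows; each row shifts and turns the commanded pose from where the row before left it, along the tool's axes as they then stand; what a row does not reach is not made up. A row lasts 1/10 s, in which the tool goes at most 50 mm and 8.59 degrees, less where a joint would pass 70% of its speed; a pose out of reach is approached as far as the arm can. A call is refused whole if a number of a shift passes 0.05 or a number of a turn 8.59, either way. A call with a gripper value outside its range is refused whole. The fingers move at their own pace and stop on an object; the grip force is fixed at half the most. Time passes only in rows, so rows that do not move let the fingers close. It gives the time, the measured TCP pose, the force, the opening and the grip force at its end, in the units of the state.
- arm.read_state(): the state, without advancing time (a new reading comes with each control period).
- arm.get_image(name): name is "scene" or "top" or "wrist"; returns a dict with "image" (420x560x3 uint8, red, green, blue), "fx", "fy", "cx", "cy" (pixels), "xyz" and "rotation" of the camera in the world. Camera axes: x right, y down, z forward; pixel columns grow to the right and rows downward; lengths in mm; the calibration is good to about 2 mm. A picture is of the moment at which its call begins. There is no depth.
- arm.job_done(): hands the job in; it is judged then, once.
The state is a dict: "clock": time; "joints": joint angles; "joint_vel": joint speeds; "joint_efforts": joint torques, N m; "position": TCP position; "ee_rot": TCP orientation; "contact_force": force on the tool from outside, world axes, zero at the start; "wrist_torque": the same for the moment, N m; "gripper_width": finger opening in mm; "grasp_force": force on a finger pad.
Only numpy, scipy, OpenCV 4.12 (cv2) and the standard library are available. Lean on these libraries where they do the work, as an engineer would, in place of code of your own. Each camera call takes 0.05 s, during which the arm holds its last target. There are 200 camera calls.

## Task

The brass lock nut on the blue rail bender has been left slack. Lay the adjustable wrench flat over the nut, roll the wrench's worm with a light press of the fingertips until the jaw is snug on the flats, and only then turn the nut clockwise until it comes up firm, and no harder. Leave the wrench sitting snug on the nut, and do not disturb the tape roll or the paint tin.

Things in the scene. Friction and masses are not known exactly. Their poses are not given: they have to be found in the camera images.
- wrench: grey steel adjustable wrench, 200 mm long, about 0.48 kg, lying flat. Origin: under the middle of a 24 mm nut held in its jaws; z up, x along the handle towards the head, so the handle lies on the -x side and ends at x = -175 mm. Fixed jaw on the -y side, movable jaw on the +y side. Head 12 mm thick, from x = -58 to +20 mm, y = -44 to +40 mm
- wrench_grip (a point): place to grasp the wrench from above, across its neck, 72 mm behind the wrench's origin and 5 mm above its underside, near its centre of mass; axes as the wrench's. Here the neck is 22 mm wide, its top 9 to 10 mm above the underside
- wrench_end (a point): place to push the handle, 130 mm behind the wrench's origin and 5 mm above its underside; axes as the wrench's. Here the handle is 24 mm wide, from 1 to 9 mm above the underside. Pushed towards +y of the wrench it turns the nut clockwise
- wrench_mouth (a point): the wrench's origin again, but x points straight out of the mouth (20 degrees anticlockwise of the wrench's x, seen from above) and y the way the movable jaw opens. The fixed jaw's flat face is at y = -12 mm, the throat at x = -16 mm, the jaws' tips at x = +14 mm. At the start the mouth is 3.5 to 6 mm wider than the nut
- jaw (a joint): opening between the wrench's two jaws (m): 0.024 when it has closed on the nut (jaws that bite firmly read up to 0.7 mm less, and only these hold against the handle's push). Snug means below 0.025; above 0.0255 it is too slack to turn the nut. Only the worm moves it, and it stays where the worm puts it
- worm: dark knurled adjusting worm in the wrench's head, 14 mm across, 16 mm long; origin at its middle, on its axis, 7.5 mm above the wrench's underside; its top is 2.5 mm proud of the head. Axis along y of wrench_mouth. A fingertip that presses on its top and drags towards the mouth (+x of wrench_mouth) rolls it and closes the jaw, about 0.86 mm per 10 mm of drag; dragging back opens it
- worm_top (a point): middle of the worm's upper side, at x = -35.5, y = 1, z = 14.5 mm in wrench_mouth, where a fingertip touches it. Rolling takes about 9 N of drag, under 15 to 18 N of press (its knurling grips, friction about 1.5); once the jaw has bitten, the worm stalls and the drag rises past 13 N. Over 35 N on the worm is too much. The drag slides the wrench against the nut
- nut_top (a point): middle of the top of the brass hexagonal lock nut: 24 mm across flats, 27.7 mm across corners, 10 mm high, upright, standing on the bender's plate; its stud ends 1.6 mm higher. x points to the corner with a red line; corners follow every 60 degrees. Jaws fit when the mouth's x lies along a corner; along this x the handle points clear of the rollers
- lock_nut (a joint): turn of the nut (rad), growing clockwise seen from above. Starts slack at -0.42 to -0.28, turns under a steady 0.25 N m (about 2 N at 130 mm), stays where it is left, and comes up solid at 0, where its red line meets the red line on the bender. Heaving on against that (more than about 8 N at 130 mm) makes the jaws ride over the corners
- bender: rail bender: dark blue steel plate, 120 mm (x) by 244 mm (y), 10 mm thick, fixed to the board; origin under its middle. The nut stands on it at x = 0, y = 18 mm. Three rollers, 20 mm high above the plate, and a bent brass rail stand at y below -50 mm; the rest is flat and free: the wrench lies and slides there, handle to the +y side, overhanging the edge
- tape_roll: roll of masking tape, 50 mm across and 12 mm high, lying on the board; origin under its middle; a bystander
- tinlet_2: small white paint tin with a brick-red lid, 33 mm across and 34 mm high; origin under its middle; a bystander

How it is judged:
By the outcome, as a careful person would: the job done as asked, in the order asked, and still so for the second after the job is handed in, with the robot touching nothing.
It also fails if it takes over 72 s, if anything falls off the work surface, if the arm or the gripper's body presses on something with over 40 N, if the wrist force passes 120 N, or if a joint passes its speed limit or range.

## Working session

There is one attempt and no reset: what is moved stays moved. The work goes in short steps, Python scripts to look and compute and a shell command to move; the robot and the scene stay as the last step left them, time stands still between calls to the robot, and variables do not carry over. Pictures are saved under pics/ and viewed, at most 10 in all, crops included, and the job is handed in when it is done.

```bash
mkdir -p pics; ls; cat > h.py <<'E'
import numpy as np,cv2
from scipy.spatial.transform import Rotation as R
from bench import arm
def snap(n,f):
    d=arm.get_image(n); cv2.imwrite('pics/'+f+'.png',d['image'][:,:,::-1]); np.save('pics/'+f+'.npy',d,allow_pickle=True); return d
def load(f): return np.load('pics/'+f+'.npy',allow_pickle=True).item()
def rot(d):
    r=np.array(d['rotation'],float)
    return r if r.shape==(3,3) else R.from_quat(r).as_matrix()
def p2w(d,u,v,z):
    ray=rot(d)@np.array([(u-d['cx'])/d['fx'],(v-d['cy'])/d['fy'],1]); c=np.array(d['xyz'])
    return c+ray*(z-c[2])/ray[2]
def w2p(d,p):
    q=rot(d).T@(np.array(p,float)-np.array(d['xyz'])); return d['cx']+d['fx']*q[0]/q[2],d['cy']+d['fy']*q[1]/q[2]
def tool():
    s=arm.read_state(); return np.array(s['position']),R.from_quat(s['ee_rot']).as_matrix(),s
E
python3 - <<'E'
from h import *
a=snap('top','top0');b=snap('scene','sc0');c=snap('wrist','wr0')
for d in(a,b,c):print(d['fx'],d['xyz'],np.round(rot(d),3).tolist())
print(arm.read_state())
v=np.hstack([a['image'],c['image']]);
cv2.imwrite('pics/v0.png',cv2.resize(v,(800,300))[:,:,::-1])
E
```

```text
pics
423.82947610176126 [2.21263275e+02 5.10787797e-01 9.97756312e+02] [[-0.127, -0.971, 0.2], [-0.992, 0.125, -0.024], [-0.002, -0.202, -0.979]]
449.2251342977394 [-138.08951075 -616.99440745  713.53679923] [[0.748, -0.423, 0.511], [-0.663, -0.47, 0.583], [-0.006, -0.775, -0.632]]
338.87387896023677 [285.16898759 562.09549119 372.80095485] [[-0.332, -0.893, -0.304], [-0.943, 0.315, 0.107], [0.0, 0.323, -0.947]]
{'clock': 0.15, 'joints': array([ 1.49062367e+00,  3.85350280e-01,  6.93868987e-03, -3.67563048e-04,
       -1.19398369e+00, -2.58660818e-01]), 'joint_vel': array([-0.00063265, -0.0021907 ,  0.00411611,  0.00223784, -0.00033098,
       -0.00039074]), 'joint_efforts': array([ 5.42489761e-04, -3.92678010e+01,  1.88583255e+01,  4.18847412e+00,
       -3.37977457e-03, -5.46534658e-07]), 'position': array([207.5532221 , 589.10777006, 255.48801318]), 'ee_rot': array([ 9.85671521e-01, -1.68674197e-01, -9.88998013e-05,  8.11522395e-04]), 'contact_force': array([-0.78811212,  0.21246287, -0.06947733]), 'wrist_torque': array([ 0.01515786, -0.04723045, -0.05337964]), 'grasp_force': 0.0, 'gripper_width': 85.33042773555883}
```

View pics/top0.png

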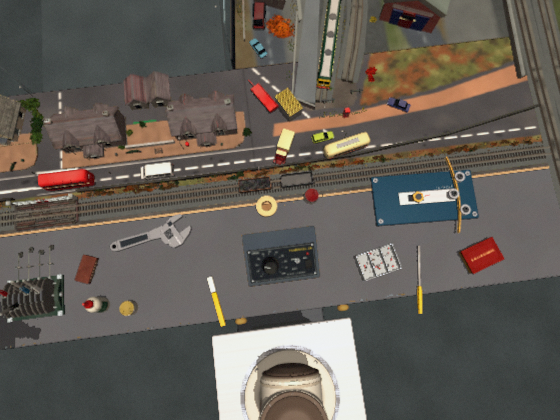

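The top view shows the wrench at about (150,235), with its head at (178,233), and the bender at (425,198) with the nut near (418,197). The tape roll is at (266,206) and a red-lidded tin at (311,196). I'll zoom in on the wrench and the bender.

```bash
python3 - <<'E'
from h import *
d=load('top0');I=d['image']
a=cv2.resize(I[205:265,100:200],(800,480),interpolation=cv2.INTER_CUBIC)
b=cv2.resize(I[150:240,360:490],(800,554),interpolation=cv2.INTER_CUBIC)
cv2.imwrite('pics/ca.png',a[:,:,::-1]);cv2.imwrite('pics/cb.png',b[:,:,::-1])
for n,u,v,z in(('wrench',178,233,10),('nut',418,197,20),('plate c',425,198,10),('tape',266,206,12),('tin',311,196,34)):print(n,p2w(d,u,v,z))
for c in((374,176),(470,171),(478,219),(379,226)):print(p2w(d,*c,10))
E
```

```text
wrench [391.10145003 212.53047418  10.        ]
nut [ 402.56623472 -359.90172931   20.        ]
plate c [ 399.87591063 -379.68078554   10.        ]
tape [428.60385131  -0.63591437  12.        ]
tin [ 434.21932135 -107.70523994   34.        ]
[ 469.14945045 -268.39625817   10.        ]
[ 451.81580569 -500.8345548    10.        ]
[ 333.85334797 -493.76368271   10.        ]
[ 347.21255458 -258.86459036   10.        ]
```

View pics/ca.png

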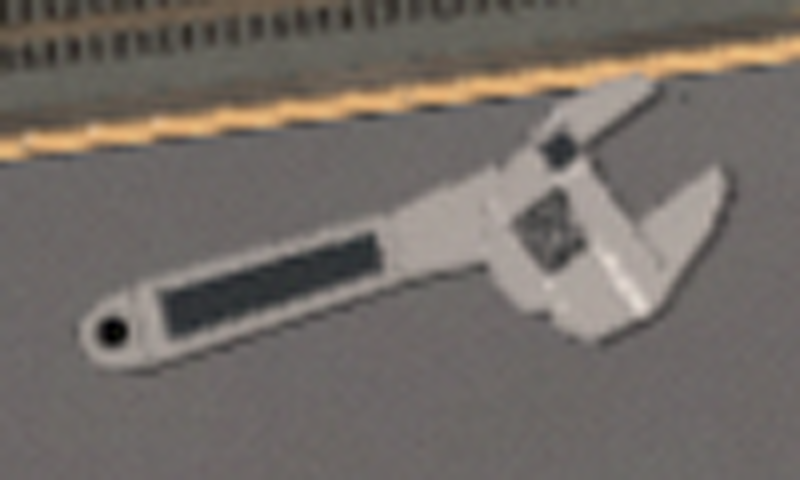

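View pics/cb.png

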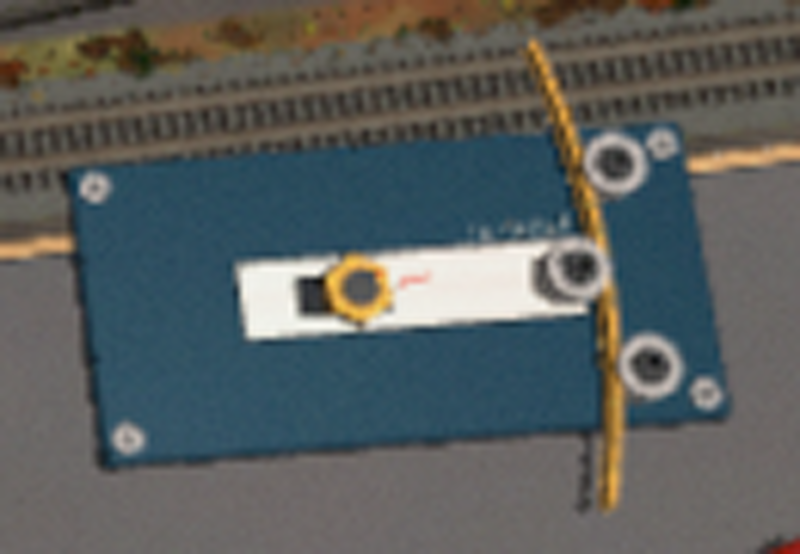

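The first crop shows the wrench with its mouth opening up and to the right. The handle hole is at crop (112,331), the worm at (550,230), and the movable jaw is the upper one. The second crop shows the nut centre at (358,288) and its red line, near (400,280), points right towards the rollers. Next I'll work out rough poses and a target for a closer look.

```bash
cat >> h.py <<'E'
def yaw(): 
    p,M,s=tool(); return np.degrees(np.arctan2(M[1,0],M[0,0]))
def plan(x,y,z,yw=None):
    """rows needed: total shift in the present tool frame (mm), turn wz (deg)"""
    p,M,s=tool(); d=M.T@(np.array([x,y,z])-p); print('pos',p.round(1),'yaw',round(yaw(),2),'shift tool mm',d.round(1),'|',round(np.linalg.norm(d),1), 'wz', None if yw is None else round(-((yw-yaw()+180)%360-180),2),'tilt',np.degrees(np.arccos(-M[2,2])).round(2))
E
python3 - <<'E'
from h import *
d=load('top0')
ca=lambda u,v:(100+u/8,205+v/8)
cb=lambda u,v:(360+u*130/800,150+v*90/554)
h=p2w(d,*ca(112,331),9);w=p2w(d,*ca(550,230),14.5)
print('hole',h,'worm',w,'dist',np.linalg.norm((w-h)[:2]))
# model: worm in mouth (-35.5,1) -> wrench rot +20
c,s=np.cos(np.radians(20)),np.sin(np.radians(20)); wm=np.array([-35.5*c-s,-35.5*s+c]); print('worm in wrench',wm)
hm=np.array([-163,0]); 
v=(w-h)[:2]; vm=wm-hm; th=np.arctan2(v[1],v[0])-np.arctan2(vm[1],vm[0]); print('wrench yaw',np.degrees(th),'model dist',np.hypot(*vm))
Rm=np.array([[np.cos(th),-np.sin(th)],[np.sin(th),np.cos(th)]]); o=w[:2]-Rm@wm; print('origin',o,'grip',o+Rm@[-72,0])
n=p2w(d,*cb(358,288),20);print('nut',n)
for q in((95,187),(128,438),(662,144),(706,393)):print(p2w(d,*cb(*q),10))
g=o+Rm@[-72,0]; t=p2w(d,266,206,12)
plan(g[0],g[1],150,np.degrees(th))
E
```

```text
hole [378.91216194 363.86146712   9.        ] worm [391.32571406 233.18321927  14.5       ] dist 131.26652557739754
worm in wrench [-33.70110818 -11.20202247]
wrench yaw -79.62202019999616 model dist 129.78323748820765
origin [408.41543554 202.05137994] grip [395.44527484 272.87351583]
nut [ 403.02167234 -360.41251997   20.        ]
[ 457.92231043 -269.93037053   10.        ]
[ 358.08148055 -265.11746525   10.        ]
[ 446.6733438  -493.71194926   10.        ]
[ 346.99001747 -488.83584312   10.        ]
pos [207.6 589.1 255.5] yaw -19.42 shift tool mm [282.3 235.6 105.9] | 382.7 wz 60.2 tilt 0.09
```

```bash
python3 -m pendant '[[0.0314,0.0262,0.0105,0,0,0,0.085],[0.0314,0.0262,0.0105,0,0,0,0.085],[0.0314,0.0262,0.0105,0,0,0,0.085],[0.0314,0.0262,0.0105,0,0,0,0.085],[0.0314,0.0262,0.0105,0,0,0,0.085],[0.0314,0.0262,0.0105,0,0,0,0.085],[0.0314,0.0262,0.0105,0,0,0,0.085],[0.0314,0.0262,0.0105,0,0,0,0.085],[0.0314,0.0262,0.0105,0,0,0,0.085]]' && python3 -m pendant '[[0,0,0,0,0,8.58,0.085],[0,0,0,0,0,8.58,0.085],[0,0,0,0,0,8.58,0.085],[0,0,0,0,0,8.58,0.085],[0,0,0,0,0,8.58,0.085],[0,0,0,0,0,8.58,0.085],[0,0,0,0,0,8.58,0.085],[0,0,0,0,0,0,0.085],[0,0,0,0,0,0,0.085]]'
python3 - <<'E'
from h import *
d=snap('wrist','wr1'); plan(395.4,272.9,160,-79.6)
p,M,s=tool(); print(M.T@(np.array(d['xyz'])-p), s['contact_force'])
cv2.imwrite('pics/v1.png',cv2.resize(d['image'],(800,600),interpolation=cv2.INTER_CUBIC)[:,:,::-1])
E
```

```text
clock: 1.05
position: [396.3, 271.6, 161.4]
ee_rot: [0.986, -0.168, 0.0, -0.0]
contact_force: [1.1, 0.7, 0.2]
gripper_width: 85.0
grasp_force: 0.0
clock: 1.95
position: [395.8, 273.1, 161.7]
ee_rot: [0.77, -0.638, -0.0, 0.0]
contact_force: [-0.6, -0.2, -0.1]
gripper_width: 85.1
grasp_force: 0.0
pos [395.8 273.1 161.7] yaw -79.32 shift tool mm [0.1 0.4 1.7] | 1.8 wz 0.28 tilt 0.01
[  82.30935297    0.33299939 -117.43720044] [ 0.20235482 -0.59642964 -0.43317913]
```

View pics/v1.png

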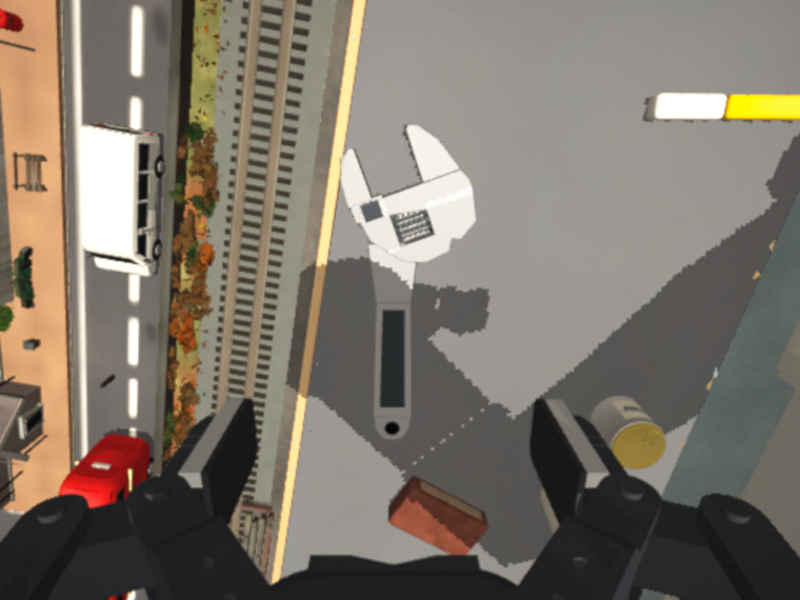

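The wrist view shows the wrench with its hole at (392,428) and its worm at (412,226). The neck edges are at x≈375 and 413 near row 285, and the fixed-jaw face runs from (407,128) to (419,180).

```bash
cat > fit.py <<'E'
from h import *
from scipy.optimize import least_squares
def M2(a): a=np.radians(a); return np.array([[np.cos(a),-np.sin(a)],[np.sin(a),np.cos(a)]])
# model points in wrench frame
def mouth(x,y): return M2(20)@[x,y]
E
python3 - <<'E'
from fit import *
d=load('wr1'); k=560/800
P=lambda u,v,z:p2w(d,u*k,v*k,z)[:2]
h=P(392,428,9);w=P(412,226,14.5);n1=P(375,285,9.5);n2=P(413,285,9.5);e1=P(375,410,5);e2=P(411,410,5)
f1=P(407,128,12);f2=P(419,180,12);m1=P(351,152,12);m2=P(372,195,12)
print('neck w',np.linalg.norm(n1-n2),'handle w',np.linalg.norm(e1-e2))
ax=(n1+n2)/2-h; print('axis yaw',np.degrees(np.arctan2(ax[1],ax[0])))
ax2=(n1+n2)/2-(e1+e2)/2; print('axis2',np.degrees(np.arctan2(ax2[1],ax2[0])))
for a,b in((f1,f2),(m1,m2)): q=a-b; print('jaw dir',np.degrees(np.arctan2(q[1],q[0])))
th=np.degrees(np.arctan2(ax[1],ax[0]))
for t in(th,):
  o=w-M2(t)@mouth(-35.5,1); print('yaw',t,'o',o,'grip',o+M2(t)@[-72,0])
  for q in(h,w,n1,n2,f1,f2,m1,m2):
    r=M2(t).T@(q-o);print('wr',r.round(1),'mouth',(M2(-20)@r).round(1))
E
```

```text
neck w 22.07243283212649 handle w 23.284677566774114
axis yaw -80.01862570853655
axis2 -79.67691769144766
jaw dir -64.99236761174204
jaw dir -53.47802037907619
yaw -80.01862570853655 o [408.83421098 203.3878605 ] grip [396.35459302 274.29807934]
wr [-165.5   -1.8] mouth [-156.2   54.9]
wr [-33.7 -11.2] mouth [-35.5   1. ]
wr [-69.1   9.2] mouth [-61.8  32.3]
wr [-68.9 -12.9] mouth [-69.1  11.5]
wr [16.8 -7.4] mouth [ 13.2 -12.7]
wr [ -9.4 -14.4] mouth [-13.7 -10.4]
wr [ 4.5 21.8] mouth [11.7 19. ]
wr [-17.6  10.8] mouth [-12.8  16.1]
```

```bash
python3 - <<'E'
from h import *
plan(394.6,274,28,-80)
E
```

```text
pos [395.8 273.1 161.7] yaw -79.32 shift tool mm [ -1.1   1.  133.7] | 133.7 wz 0.68 tilt 0.01
```

```bash
python3 -m pendant '[[-0.0011,0.001,0.035,0,0,0.68,0.06],[0,0,0.035,0,0,0,0.06],[0,0,0.030,0,0,0,0.06],[0,0,0.02,0,0,0,0.06],[0,0,0.0137,0,0,0,0.06],[0,0,0,0,0,0,0.06],[0,0,0,0,0,0,0.06]]' && python3 -m pendant '[[0,0,0,0,0,0,0.035],[0,0,0,0,0,0,0.015],[0,0,0,0,0,0,0.015],[0,0,0,0,0,0,0.015],[0,0,0,0,0,0,0.015],[0,0,0,0,0,0,0.015]]'
```

```text
clock: 2.7
position: [394.8, 274.3, 28.3]
ee_rot: [0.766, -0.643, 0.0, 0.0]
contact_force: [-0.2, 0.2, 0.0]
gripper_width: 60.2
grasp_force: 0.0
clock: 3.3
position: [395.3, 274.7, 29.4]
ee_rot: [0.766, -0.643, 0.0, -0.001]
contact_force: [-1.1, 0.6, 4.6]
gripper_width: 20.6
grasp_force: 58.6
```

```bash
python3 -m pendant '[[0,0,-0.01,0,0,0,0.015],[0,0,-0.02,0,0,0,0.015],[0,0,-0.03,0,0,0,0.015],[0,0,-0.022,0,0,0,0.015],[0,0,0,0,0,6.5,0.015],[0,0,0,0,0,6.5,0.015],[0,0,0,0,0,0,0.015]]'
python3 - <<'E'
from h import *
plan(407,-270,110,-93)
E
```

```text
clock: 4.0
position: [394.0, 273.4, 110.3]
ee_rot: [-0.687, 0.726, 0.0, -0.0]
contact_force: [0.3, 1.0, -4.7]
gripper_width: 20.6
grasp_force: 59.3
pos [394.  273.4 110.3] yaw -93.18 shift tool mm [ 5.419e+02 -4.310e+01  3.000e-01] | 543.6 wz -0.18 tilt 0.05
```

```bash
python3 -m pendant '[[0.015,-0.001,0,0,0,0,0.015],[0.030,-0.002,0,0,0,0,0.015],[0.040,-0.003,0,0,0,0,0.015],[0.040,-0.003,0,0,0,0,0.015],[0.040,-0.003,0,0,0,0,0.015],[0.040,-0.004,0,0,0,0,0.015],[0.040,-0.004,0,0,0,0,0.015],[0.040,-0.004,0,0,0,0,0.015],[0.040,-0.003,0,0,0,0,0.015],[0.040,-0.003,0,0,0,0,0.015],[0.040,-0.003,0,0,0,0,0.015],[0.040,-0.003,0,0,0,0,0.015]]' && python3 -m pendant '[[0.040,-0.003,0,0,0,0,0.015],[0.030,-0.002,0,0,0,0,0.015],[0.020,-0.002,0,0,0,0,0.015],[0.007,0,0,0,0,0,0.015],[0,0,0,0,0,0,0.015],[0,0,0,0,0,0,0.015],[0,0,0,0,0,0,0.015]]'
python3 - <<'E'
from h import *
d=snap('wrist','wr2'); plan(407,-270,110,-93); print(tool()[2]['contact_force'],tool()[2]['gripper_width'])
cv2.imwrite('pics/v2.png',cv2.resize(d['image'][40:250,140:420],(800,600),interpolation=cv2.INTER_CUBIC)[:,:,::-1])
E
```

```text
clock: 5.2
position: [404.7, -174.2, 110.0]
ee_rot: [-0.688, 0.726, 0.001, -0.0]
contact_force: [1.7, -0.2, -4.2]
gripper_width: 20.7
grasp_force: 59.3
clock: 5.9
position: [407.5, -268.6, 110.1]
ee_rot: [-0.688, 0.726, 0.0, -0.0]
contact_force: [0.4, -0.2, -4.6]
gripper_width: 20.5
grasp_force: 59.3
pos [ 407.7 -268.6  110.2] yaw -93.05 shift tool mm [1.4 0.6 0.2] | 1.6 wz -0.05 tilt 0.02
[ 0.11179716  0.14406396 -4.37225603] 20.577463997961672
```

View pics/v2.png

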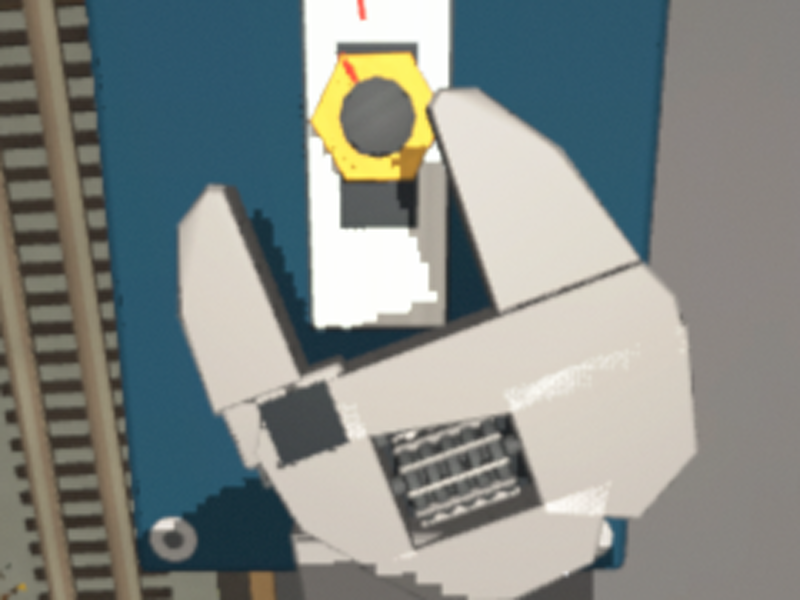

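The wrist view shows the nut's top corners at about (341,54), (417,54), (438,112), (415,180), (338,178) and (312,118) in the crop. The red line runs to the (341,54) corner. The wrench is held level, with the fixed-jaw face along (440,108)–(503,310), the movable face along (228,195)–(297,372), and the worm near (458,472).

```bash
python3 - <<'E'
from fit import *
d=load('wr2'); k=280/800
P=lambda u,v,z:p2w(d,140+u*k,40+v*k,z)[:2]
N=[P(*q,20) for q in((341,54),(417,54),(438,112),(415,180),(338,178),(312,118))]
c=np.mean(N,0); print('nut',c,'radii',[np.linalg.norm(q-c).round(1) for q in N])
an=[np.degrees(np.arctan2(*(q-c)[::-1])) for q in N]; print(np.round(an,1))
a0=np.mean([(a+60*i-an[0]+180)%360-180 for i,a in enumerate(an)])+an[0];print('nut x',a0)
r=P(362,18,10.2)-c;print('bender mark dir',np.degrees(np.arctan2(r[1],r[0])))
zb=81
f1,f2,m1,m2=P(440,108,zb+12),P(503,310,zb+12),P(228,195,zb+12),P(297,372,zb+12)
w=P(458,472,zb+14.5)
p,M,s=tool();print(p)
for a,b in((f1,f2),(m1,m2)): q=a-b; print('jaw dir',np.degrees(np.arctan2(q[1],q[0])),np.linalg.norm(q))
for mx in(-74,-73,-72):
  Q=M2(mx); o=w-Q@[-35.5,1]
  print(mx,'o(worm)',o,[(Q.T@(q-o)).round(1) for q in(f1,f2,m1,m2)], 'o in tool',(M2(yaw()).T@(o-p[:2])))
E
```

```text
nut [ 403.74896284 -359.65195293] radii [np.float64(13.4), np.float64(14.0), np.float64(12.3), np.float64(14.3), np.float64(14.1), np.float64(13.0)]
[ -61.8 -127.6 -178.9  119.8   52.6   -2.1]
nut x -62.98767309569218
bender mark dir -84.08131460381107
[ 407.68356651 -268.58682388  110.15358878]
jaw dir -73.59614753757823 27.478001475257283
jaw dir -73.51805018730002 25.26882992557233
-74 o(worm) [ 403.26307613 -342.93964822] [array([ 11.5, -11.7]), array([-16. , -11.9]), array([10.4, 18.2]), array([-14.8,  18. ])] o in tool [74.48274408 -0.45172664]
-73 o(worm) [ 403.86210245 -342.7804112 ] [array([ 11.2, -12.5]), array([-16.2, -12.3]), array([10.7, 17.4]), array([-14.5,  17.6])] o in tool [74.29180947  0.13796221]
-72 o(worm) [ 404.45825848 -342.61074398] [array([ 11. , -13.3]), array([-16.5, -12.6]), array([11. , 16.6]), array([-14.3,  17.3])] o in tool [74.09061244  0.72422898]
```

```bash
cat >> fit.py <<'E'
def nutfit(f,c0,a0,res=0.25):
    d=load(f); S=22; g=np.arange(-S,S,res); X,Y=np.meshgrid(c0[0]+g,c0[1]+g)
    pts=np.stack([X,Y,np.full_like(X,20.)],-1)-np.array(d['xyz']); q=pts@rot(d)
    im=cv2.remap(d['image'],(d['cx']+d['fx']*q[...,0]/q[...,2]).astype(np.float32),(d['cy']+d['fy']*q[...,1]/q[...,2]).astype(np.float32),cv2.INTER_LINEAR)
    hsv=cv2.cvtColor(im,cv2.COLOR_RGB2HSV); m=((hsv[...,0]>12)&(hsv[...,0]<35)&(hsv[...,1]>120)&(hsv[...,2]>60)).astype(np.uint8)
    m=cv2.morphologyEx(m,cv2.MORPH_CLOSE,np.ones((7,7)))
    m|=(np.hypot(X-c0[0],Y-c0[1])<8).astype(np.uint8)
    best=None
    for a in np.arange(a0-15,a0+15.1,0.5):
        for dx in np.arange(-2,2.1,0.5):
            for dy in np.arange(-2,2.1,0.5):
                h=np.ones_like(X,bool)
                for i in range(6):
                    t=np.radians(a+30+60*i); h&=((X-c0[0]-dx)*np.cos(t)+(Y-c0[1]-dy)*np.sin(t))<12
                s=(h&(m>0)).sum()/(h|(m>0)).sum()
                if best is None or s>best[0]: best=(s,a,c0[0]+dx,c0[1]+dy)
    return best
E
python3 - <<'E'
from fit import *
b=nutfit('wr2',(403.7,-359.7),-63); print(b)
a=b[1];c=np.array(b[2:]);mx=a;Q=M2(mx);o=c-Q@[3,2.85]
off=np.array([74.3,-.2]); ty=mx-20+.45
t=o-M2(ty)@off; print('yaw',ty,'o',o,'tcp',t); plan(t[0],t[1],70,ty)
E
```

```text
(np.float64(0.9228464419475655), np.float64(-62.0), np.float64(403.7), np.float64(-359.7))
yaw -81.55 o [ 399.77518467 -358.38915118] tcp [ 389.05490528 -284.86632744]
pos [ 407.7 -268.6  110.2] yaw -93.05 shift tool mm [17.3 17.7 40.2] | 47.2 wz -11.5 tilt 0.02
```

```bash
python3 -m pendant '[[0.0058,0.0059,0.013,0,0,0,0.015],[0.0058,0.0059,0.013,0,0,0,0.015],[0.0057,0.0059,0.014,0,0,0,0.015],[0,0,0,0,0,-4,0.015],[0,0,0,0,0,-4,0.015],[0,0,0,0,0,-3.5,0.015],[0,0,0,0,0,0,0.015],[0,0,0,0,0,0,0.015],[0,0,0,0,0,0,0.015]]'
python3 - <<'E'
from h import *
d=snap('wrist','wr3'); plan(389,-284.9,70,-81.5)
cv2.imwrite('pics/v3.png',cv2.resize(d['image'][40:250,140:420],(800,600),interpolation=cv2.INTER_CUBIC)[:,:,::-1])
E
```

```text
clock: 6.85
position: [389.3, -285.5, 70.2]
ee_rot: [0.757, -0.654, 0.0, -0.0]
contact_force: [0.0, -0.4, -5.2]
gripper_width: 20.7
grasp_force: 59.4
pos [ 389.3 -285.6   70.2] yaw -81.66 shift tool mm [-0.7  0.2  0.2] | 0.8 wz -0.16 tilt 0.01
```

View pics/v3.png

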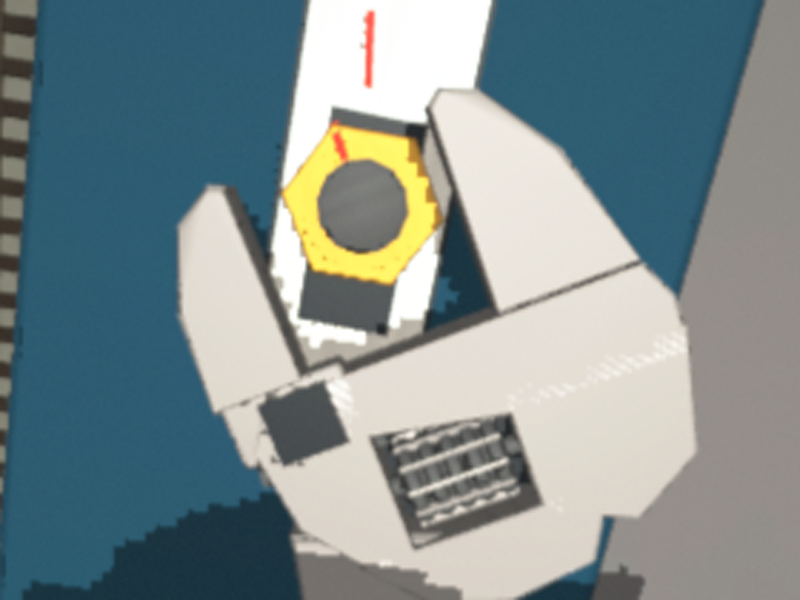

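The nut now sits between the jaws with its flats nearly parallel to them. The bender's red line is at (371,12)–(369,87), the nut centre at (362,205) and the nut's red corner at (333,125).

```bash
python3 - <<'E'
from fit import *
b=nutfit('wr3',(403.7,-359.7),-63); print(b)
d=load('wr3');k=.35
P=lambda u,v,z:p2w(d,140+u*k,40+v*k,z)[:2]
a=b[1];c=np.array(b[2:])
r1=P(371,12,10)-c;r2=P(369,87,10)-c
for r in(r1,r2,r1-r2):print('mark',np.degrees(np.arctan2(r[1],r[0])))
off=np.array([74.3,-.2]);p=tool()[0]; ty=yaw();mx=ty-.45+20
o=p[:2]+M2(ty)@off; print('nut in mouth',M2(mx).T@(c-o),'mouth',mx)
zb=41
Q=M2(mx);print([(Q.T@(P(*q,zb+12)-o)).round(1) for q in((440,108),(503,310),(228,195),(297,372))])
o2=c-Q@[3,2.85]; t=p[:2]+o2-o; plan(t[0],t[1],40.5,b[1]-19.55)
E
```

```text
(np.float64(0.9510367224581564), np.float64(-61.0), np.float64(403.7), np.float64(-359.7))
mark -84.33672084471901
mark -84.76218540961256
mark -83.63218774443338
nut in mouth [2.29923678 3.13311501] mouth -62.11360263438365
[array([ 11.4, -11.7]), array([-16.1, -11.6]), array([10.6, 18.3]), array([-14.7,  18.3])]
pos [ 389.3 -285.6   70.2] yaw -81.66 shift tool mm [-0.8 -0.  29.7] | 29.7 wz -1.11 tilt 0.01
```

```bash
python3 -m pendant '[[-0.0008,0,0.01,0,0,-0.6,0.015],[0,0,0.01,0,0,0,0.015],[0,0,0.007,0,0,0,0.015],[0,0,0.002,0,0,0,0.015],[0,0,0.001,0,0,0,0.015],[0,0,0,0,0,0,0.015],[0,0,0,0,0,0,0.015]]'
```

```text
clock: 7.6
position: [389.3, -285.2, 40.3]
ee_rot: [0.76, -0.65, 0.0, -0.0]
contact_force: [0.6, -1.0, -3.9]
gripper_width: 20.3
grasp_force: 59.4
```

```bash
python3 -m pendant '[[0,0,0.0007,0,0,0,0.015],[0,0,0,0,0,0,0.015],[0,0,0,0,0,0,0.015]]'; python3 -m pendant '[[0,0,0.0005,0,0,0,0.015],[0,0,0,0,0,0,0.015],[0,0,0,0,0,0,0.015]]'
```

```text
clock: 7.9
position: [389.5, -285.2, 39.7]
ee_rot: [0.76, -0.65, 0.001, -0.0]
contact_force: [-0.6, -0.4, -3.7]
gripper_width: 20.8
grasp_force: 59.5
clock: 8.2
position: [389.4, -285.1, 39.3]
ee_rot: [0.76, -0.65, 0.0, -0.0]
contact_force: [-0.3, 1.1, 1.5]
gripper_width: 20.7
grasp_force: 60.0
```

```bash
python3 -m pendant '[[0,0,0,0,0,0,0.03],[0,0,0,0,0,0,0.05],[0,0,0,0,0,0,0.05],[0,0,-0.01,0,0,0,0.05],[0,0,-0.03,0,0,0,0.05],[0,0,-0.04,0,0,0,0],[0,0,0,0,0,0,0],[0,0,0,0,0,0,0],[0,0,0,0,0,0,0],[0,0,0,0,0,0,0]]'
python3 - <<'E'
from h import *
d=snap('wrist','wr4'); s=tool()[2]; print(s['position'],s['contact_force'],s['gripper_width'],yaw())
cv2.imwrite('pics/v4.png',cv2.resize(d['image'][75:315,120:440],(800,600),interpolation=cv2.INTER_CUBIC)[:,:,::-1])
E
```

```text
clock: 9.2
position: [388.3, -284.8, 118.0]
ee_rot: [0.76, -0.65, -0.001, 0.0]
contact_force: [-0.1, 0.4, -0.4]
gripper_width: -0.4
grasp_force: 0.0
[ 388.42374588 -284.80966708  117.97179133] [-0.72360967 -0.06103052 -0.34467912] 0.21101866078797724 -81.05808012958717
```

View pics/v4.png

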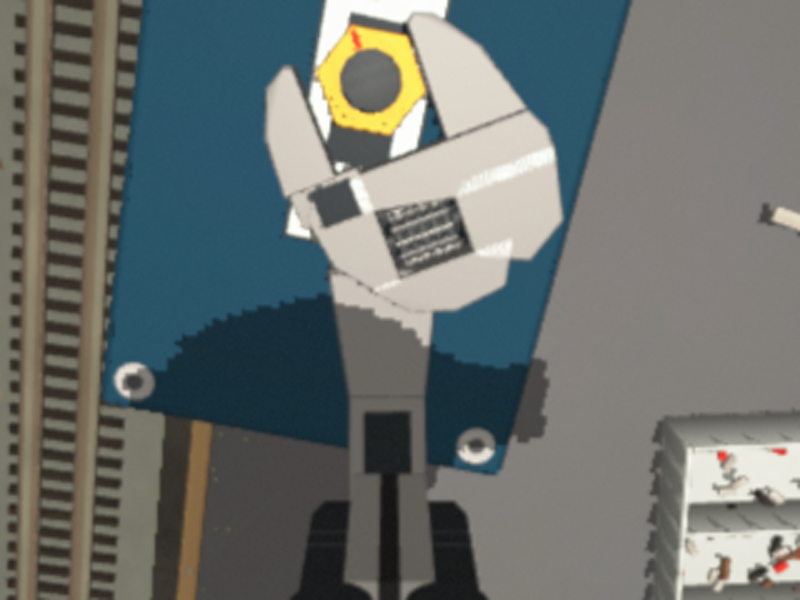

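The nut is in the mouth, with flats nearly parallel to the jaws, and the worm is at about (426,234) in the crop. The shut fingertips show at the bottom. Now to position over the worm.

```bash
python3 - <<'E'
from fit import *
d=load('wr4')
P=lambda u,v,z:p2w(d,120+u/2.5,75+v/2.5,z)[:2]
b=nutfit('wr4',(403.7,-359.7),-63); print(b)
F=[P(*q,22) for q in((412,30),(447,140),(297,75),(340,170))]
for i in(0,2): q=F[i]-F[i+1]; print('jaw',np.degrees(np.arctan2(q[1],q[0])))
w=P(426,234,24.5); print('worm img',w)
mx=-61.6;o=np.array([389.4,-285.1])+M2(-81.1)@[74.3,-.2]; wk=o+M2(mx)@[-35.5,1]; print('worm kin',wk)
print('nut in mouth',M2(mx).T@(np.array(b[2:])-o),[(M2(mx).T@(q-o)).round(1) for q in F])
t=(w+wk)/2+M2(mx)@[-8,0]; plan(t[0],t[1],53,mx)
E
```

```text
(np.float64(0.9617404351087772), np.float64(-61.0), np.float64(403.7), np.float64(-359.7))
jaw -61.836317167610495
jaw -57.30569222795877
worm img [ 384.31590489 -325.43659496]
worm kin [ 384.69237888 -326.83321156]
nut in mouth [2.45170831 2.08778653] [array([  9.9, -11.1]), array([-17., -11.]), array([ 9.5, 18.3]), array([-15. ,  16.4])]
pos [ 388.4 -284.8  118. ] yaw -81.06 shift tool mm [32.7 12.8 65. ] | 73.9 wz -19.46 tilt 0.14
```

```bash
python3 -m pendant '[[0.0163,0.0064,0.01,0,0,0,0],[0.0164,0.0064,0.02,0,0,0,0],[0,0,0.02,0,0,-6.5,0],[0,0,0.01,0,0,-6.5,0],[0,0,0.005,0,0,-6.5,0],[0,0,0,0,0,0,0],[0,0,0.001,0,0,0,0],[0,0,0.001,0,0,0,0],[0,0,0,0,0,0,0]]'; python3 -m pendant '[[0,0,0.001,0,0,0,0],[0,0,0.001,0,0,0,0],[0,0,0,0,0,0,0]]';  python3 -m pendant '[[0,0,0.0005,0,0,0,0],[0,0,0,0,0,0,0],[0,0,0,0,0,0,0]]'
```

```text
clock: 10.15
position: [381.6, -319.3, 52.1]
ee_rot: [0.859, -0.512, 0.0, -0.0]
contact_force: [0.6, -0.5, -1.0]
gripper_width: -0.2
grasp_force: 0.0
clock: 10.45
position: [381.5, -319.3, 49.9]
ee_rot: [0.859, -0.512, 0.0, -0.0]
contact_force: [0.9, 0.1, 0.3]
gripper_width: 0.4
grasp_force: 0.0
clock: 10.75
position: [381.6, -319.3, 49.5]
ee_rot: [0.859, -0.512, 0.0, 0.0]
contact_force: [0.1, 0.4, 0.2]
gripper_width: 0.2
grasp_force: 0.6
```

```bash
python3 -m pendant '[[0,0,0.001,0,0,0,0],[0,0,0,0,0,0,0],[0,0,0,0,0,0,0]]';  python3 -m pendant '[[0,0,0.001,0,0,0,0],[0,0,0,0,0,0,0],[0,0,0,0,0,0,0]]'
```

```text
clock: 11.05
position: [381.6, -319.4, 49.3]
ee_rot: [0.859, -0.512, 0.0, 0.0]
contact_force: [-1.9, 2.4, 7.7]
gripper_width: 0.2
grasp_force: 3.8
clock: 11.35
position: [381.6, -319.4, 49.1]
ee_rot: [0.859, -0.511, 0.0, 0.0]
contact_force: [-3.3, 2.8, 14.4]
gripper_width: 0.2
grasp_force: 6.9
```

```bash
python3 -m pendant '[[0,0,0.0003,0,0,0,0],[0.0015,0,0,0,0,0,0],[0.0015,0,0,0,0,0,0],[0.0015,0,0,0,0,0,0]]';  python3 -m pendant '[[0.0015,0,0,0,0,0,0],[0.0015,0,0,0,0,0,0],[0.0015,0,0,0,0,0,0]]'
```

```text
clock: 11.75
position: [382.9, -321.9, 49.1]
ee_rot: [0.859, -0.511, -0.001, -0.0]
contact_force: [-2.4, 9.9, 19.1]
gripper_width: -0.3
grasp_force: 9.9
clock: 12.05
position: [385.2, -326.0, 49.1]
ee_rot: [0.859, -0.511, -0.001, -0.0]
contact_force: [-2.3, 10.6, 19.8]
gripper_width: -0.1
grasp_force: 9.9
```

```bash
python3 -m pendant '[[0.0015,0,-0.0003,0,0,0,0],[0.002,0,0,0,0,0,0],[0.002,0,0,0,0,0,0]]';  python3 -m pendant '[[0.002,0,0,0,0,0,0],[0.002,0,0,0,0,0,0],[0.0015,0,0,0,0,0,0]]'; python3 - <<'E'
from h import *
d=snap('wrist','wr5')
cv2.imwrite('pics/v5.png',cv2.resize(d['image'][:315,120:540],(800,600),interpolation=cv2.INTER_CUBIC)[:,:,::-1])
E
```

```text
clock: 12.35
position: [387.8, -330.6, 49.1]
ee_rot: [0.859, -0.512, -0.001, -0.0]
contact_force: [-2.2, 11.1, 17.8]
gripper_width: -0.3
grasp_force: 9.0
clock: 12.65
position: [390.9, -336.1, 48.5]
ee_rot: [0.859, -0.512, -0.0, -0.0]
contact_force: [-1.2, 2.7, 3.8]
gripper_width: -0.0
grasp_force: 1.5
```

View pics/v5.png

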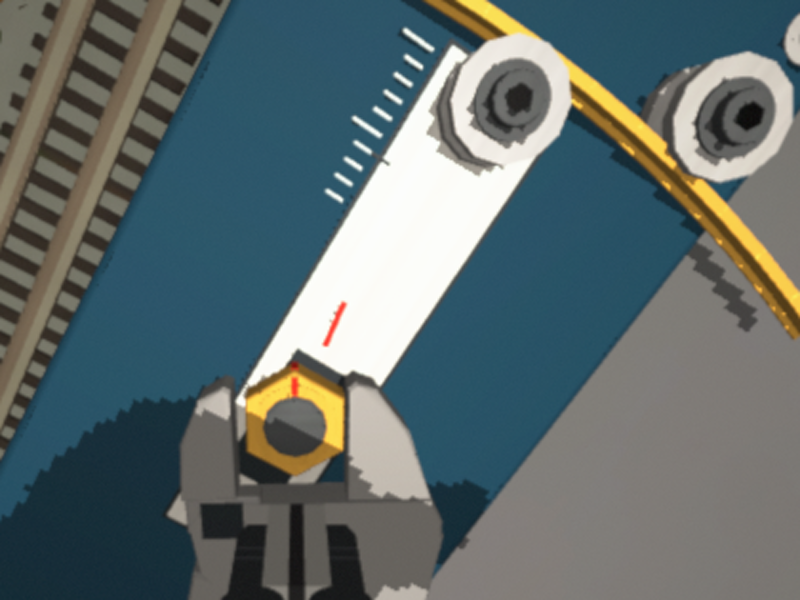

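The wrist view shows the jaw already narrower: jaw faces at x≈237 and 345, nut flats at 247 and 344. The fixed jaw is on the flat and the nut is near the throat. The fingertip ran off the worm at the end of the stroke, so the next strokes will be shorter.

```bash
python3 -m pendant '[[0,0,-0.005,0,0,0,0],[-0.009,0,0,0,0,0,0],[-0.0095,0,0,0,0,0,0],[0,0,0,0,0,0,0],[0,0,0.002,0,0,0,0],[0,0,0.0015,0,0,0,0],[0,0,0.0015,0,0,0,0],[0,0,0,0,0,0,0],[0,0,0,0,0,0,0]]'; python3 -m pendant '[[0.0015,0,0,0,0,0,0],[0.0015,0,0,0,0,0,0],[0.0015,0,0,0,0,0,0]]';  python3 -m pendant '[[0.0015,0,0,0,0,0,0],[0.0015,0,0,0,0,0,0],[0.0015,0,0,0,0,0,0]]';python3 -m pendant '[[0.0015,0,0,0,0,0,0],[0.0015,0,0,0,0,0,0],[0.0015,0,0,0,0,0,0]]'
```

```text
clock: 13.6
position: [382.4, -320.7, 49.1]
ee_rot: [0.859, -0.511, 0.0, 0.0]
contact_force: [-3.5, 5.0, 16.6]
gripper_width: -0.1
grasp_force: 8.1
clock: 13.9
position: [383.9, -323.6, 49.1]
ee_rot: [0.859, -0.512, -0.001, -0.0]
contact_force: [-2.6, 11.3, 20.1]
gripper_width: 0.4
grasp_force: 9.5
clock: 14.2
position: [386.1, -327.4, 49.1]
ee_rot: [0.859, -0.512, -0.001, -0.0]
contact_force: [-3.3, 10.2, 18.9]
gripper_width: -0.2
grasp_force: 9.4
clock: 14.5
position: [388.3, -331.3, 49.1]
ee_rot: [0.859, -0.512, -0.001, -0.0]
contact_force: [-1.3, 11.3, 19.4]
gripper_width: -0.3
grasp_force: 9.3
```

```bash
python3 -m pendant '[[0,0,-0.005,0,0,0,0],[-0.007,0,0,0,0,0,0],[-0.0065,0,0,0,0,0,0],[0,0,0,0,0,0,0],[0,0,0.002,0,0,0,0],[0,0,0.0015,0,0,0,0],[0,0,0.0012,0,0,0,0],[0,0,0,0,0,0,0],[0,0,0,0,0,0,0]]'; python3 -m pendant '[[0.0015,0,0,0,0,0,0],[0.0015,0,0,0,0,0,0],[0.0015,0,0,0,0,0,0]]';  python3 -m pendant '[[0.0015,0,0,0,0,0,0],[0.0015,0,0,0,0,0,0],[0.0015,0,0,0,0,0,0]]';python3 -m pendant '[[0.0015,0,0,0,0,0,0],[0.0015,0,0,0,0,0,0],[0.0015,0,0,0,0,0,0]]'; python3 - <<'E'
from h import *
d=snap('wrist','wr6')
cv2.imwrite('pics/v6.png',cv2.resize(d['image'][165:285,180:340],(800,600),interpolation=cv2.INTER_CUBIC)[:,:,::-1])
E
```

```text
clock: 15.4
position: [382.3, -320.7, 49.2]
ee_rot: [0.859, -0.511, -0.0, 0.0]
contact_force: [-3.5, 3.8, 15.5]
gripper_width: -0.2
grasp_force: 7.3
clock: 15.7
position: [383.7, -323.5, 49.1]
ee_rot: [0.859, -0.512, -0.001, -0.0]
contact_force: [-2.4, 10.9, 17.7]
gripper_width: 0.1
grasp_force: 9.0
clock: 16.0
position: [385.9, -327.3, 49.1]
ee_rot: [0.859, -0.512, -0.001, -0.0]
contact_force: [-2.4, 10.8, 17.6]
gripper_width: -0.0
grasp_force: 8.9
clock: 16.3
position: [388.1, -331.2, 49.1]
ee_rot: [0.859, -0.512, -0.001, -0.0]
contact_force: [-2.3, 11.4, 18.0]
gripper_width: 0.1
grasp_force: 8.8
```

View pics/v6.png

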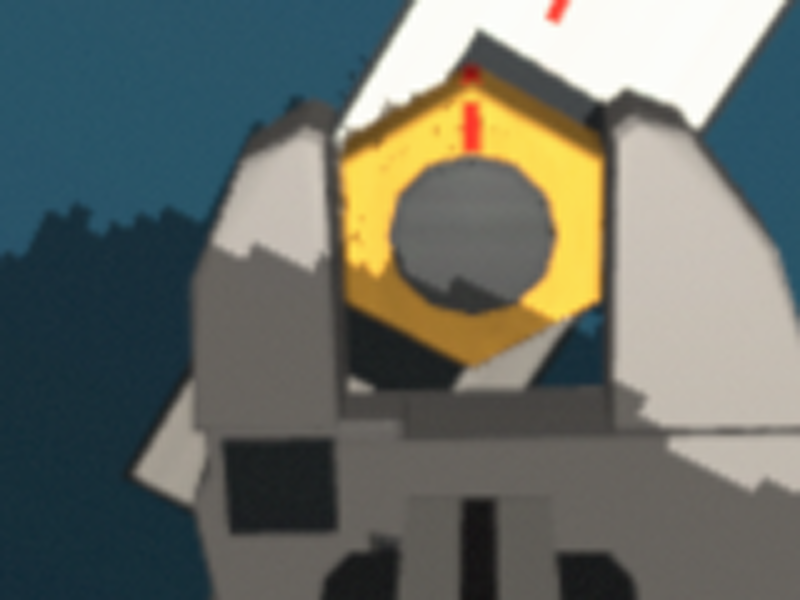

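The mouth is nearly shut on the nut (faces at x≈335 and 608, nut flats at 343 and 603), with the mouth square to the flats. The drag has not risen yet, so another stroke.

```bash
python3 -m pendant '[[0,0,-0.005,0,0,0,0],[-0.007,0,0,0,0,0,0],[-0.0065,0,0,0,0,0,0],[0,0,0,0,0,0,0],[0,0,0.002,0,0,0,0],[0,0,0.0015,0,0,0,0],[0,0,0.0014,0,0,0,0],[0,0,0,0,0,0,0],[0,0,0,0,0,0,0]]'; python3 -m pendant '[[0.0015,0,0,0,0,0,0],[0.0015,0,0,0,0,0,0],[0.001,0,0,0,0,0,0]]';  python3 -m pendant '[[0.001,0,0,0,0,0,0],[0.001,0,0,0,0,0,0]]';python3 -m pendant '[[0.001,0,0,0,0,0,0],[0.001,0,0,0,0,0,0]]'
```

```text
clock: 17.25
position: [382.3, -320.7, 49.2]
ee_rot: [0.859, -0.511, 0.0, 0.0]
contact_force: [-3.0, 2.9, 13.7]
gripper_width: -0.1
grasp_force: 6.9
clock: 17.55
position: [383.4, -323.0, 49.2]
ee_rot: [0.859, -0.512, -0.001, -0.0]
contact_force: [-2.9, 10.2, 17.3]
gripper_width: 0.2
grasp_force: 8.7
clock: 17.75
position: [384.4, -324.7, 49.2]
ee_rot: [0.859, -0.512, -0.001, -0.0]
contact_force: [-1.7, 10.6, 16.7]
gripper_width: -0.2
grasp_force: 8.6
clock: 17.95
position: [385.3, -326.4, 49.1]
ee_rot: [0.859, -0.512, -0.001, -0.0]
contact_force: [-2.7, 10.9, 17.9]
gripper_width: 0.1
grasp_force: 8.5
```

```bash
python3 -m pendant '[[0.001,0,0,0,0,0,0],[0.001,0,0,0,0,0,0]]';  python3 -m pendant '[[0.001,0,0,0,0,0,0],[0.001,0,0,0,0,0,0]]';python3 -m pendant '[[0.001,0,0,0,0,0,0]]'; python3 -c "
from h import *
d=snap('wrist','wr7')"
```

```text
clock: 18.15
position: [386.3, -328.1, 49.1]
ee_rot: [0.859, -0.512, -0.001, -0.0]
contact_force: [-2.1, 11.2, 17.4]
gripper_width: -0.0
grasp_force: 8.5
clock: 18.35
position: [387.2, -329.8, 49.1]
ee_rot: [0.859, -0.512, -0.002, -0.0]
contact_force: [-2.5, 11.5, 17.5]
gripper_width: -0.0
grasp_force: 8.6
clock: 18.45
position: [387.8, -330.6, 49.1]
ee_rot: [0.859, -0.512, -0.001, -0.0]
contact_force: [-1.4, 10.7, 17.5]
gripper_width: -0.1
grasp_force: 8.6
```

Not yet stalled, so another stroke.

```bash
python3 -m pendant '[[0,0,-0.005,0,0,0,0],[-0.007,0,0,0,0,0,0],[-0.006,0,0,0,0,0,0],[0,0,0,0,0,0,0],[0,0,0.002,0,0,0,0],[0,0,0.0015,0,0,0,0],[0,0,0.0015,0,0,0,0],[0,0,0,0,0,0,0],[0,0,0,0,0,0,0]]'; python3 -m pendant '[[0.0015,0,0,0,0,0,0],[0.0015,0,0,0,0,0,0],[0.001,0,0,0,0,0,0]]';  python3 -m pendant '[[0.001,0,0,0,0,0,0],[0.001,0,0,0,0,0,0]]';python3 -m pendant '[[0.001,0,0,0,0,0,0],[0.001,0,0,0,0,0,0]]'
```

```text
clock: 19.4
position: [382.3, -320.8, 49.2]
ee_rot: [0.859, -0.511, 0.0, 0.0]
contact_force: [-2.2, 4.1, 14.3]
gripper_width: 0.7
grasp_force: 6.8
clock: 19.7
position: [383.4, -323.0, 49.1]
ee_rot: [0.859, -0.512, -0.001, -0.0]
contact_force: [-3.0, 10.7, 17.1]
gripper_width: 0.1
grasp_force: 8.8
clock: 19.9
position: [384.3, -324.6, 49.2]
ee_rot: [0.859, -0.512, -0.001, -0.0]
contact_force: [-2.5, 11.3, 17.3]
gripper_width: 0.5
grasp_force: 8.7
clock: 20.1
position: [385.3, -326.2, 49.1]
ee_rot: [0.859, -0.512, -0.002, -0.0]
contact_force: [-2.4, 10.7, 16.8]
gripper_width: -0.1
grasp_force: 8.8
```

```bash
python3 -m pendant '[[0.001,0,0,0,0,0,0],[0.001,0,0,0,0,0,0]]';  python3 -m pendant '[[0.001,0,0,0,0,0,0],[0.001,0,0,0,0,0,0]]';python3 -m pendant '[[0.001,0,0,0,0,0,0]]'; python3 -c "
from h import *
d=snap('wrist','wr8')
cv2.imwrite('pics/v8.png',cv2.resize(np.hstack([load('wr7')['image'][165:285,200:320],d['image'][165:285,200:320]]),(800,400),interpolation=cv2.INTER_CUBIC)[:,:,::-1])"
```

```text
clock: 20.3
position: [386.2, -327.8, 49.1]
ee_rot: [0.859, -0.512, -0.002, -0.0]
contact_force: [-1.7, 12.8, 16.8]
gripper_width: 0.3
grasp_force: 8.9
clock: 20.5
position: [387.2, -329.4, 49.1]
ee_rot: [0.859, -0.512, -0.002, -0.0]
contact_force: [-2.0, 12.6, 18.8]
gripper_width: -0.4
grasp_force: 9.0
clock: 20.6
position: [387.6, -330.2, 49.1]
ee_rot: [0.859, -0.512, -0.002, -0.0]
contact_force: [-2.0, 13.7, 18.1]
gripper_width: -0.4
grasp_force: 9.0
```

View pics/v8.png

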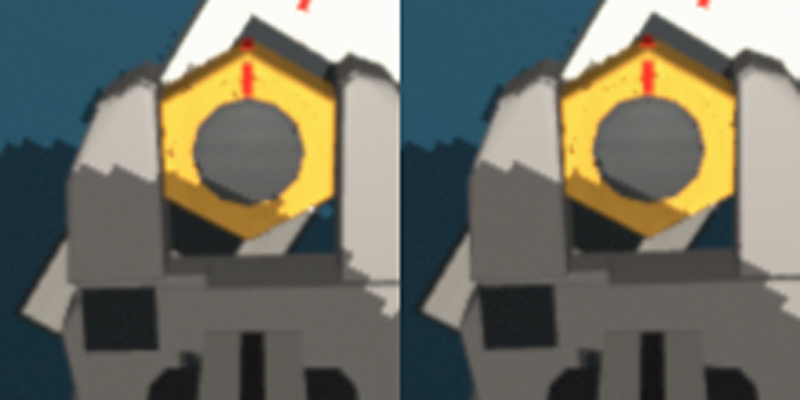

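Both faces now touch the nut (right panel, x≈562 and 737) and the drag has started to rise. One more stroke to bite until it stalls.

```bash
python3 -m pendant '[[0,0,-0.005,0,0,0,0],[-0.007,0,0,0,0,0,0],[-0.006,0,0,0,0,0,0],[0,0,0,0,0,0,0],[0,0,0.002,0,0,0,0],[0,0,0.0015,0,0,0,0],[0,0,0.0015,0,0,0,0],[0,0,0,0,0,0,0],[0,0,0,0,0,0,0]]'; python3 -m pendant '[[0.0015,0,0,0,0,0,0],[0.001,0,0,0,0,0,0],[0.0005,0,0,0,0,0,0]]';  python3 -m pendant '[[0.001,0,0,0,0,0,0],[0.001,0,0,0,0,0,0]]';python3 -m pendant '[[0.001,0,0,0,0,0,0]]'
```

```text
clock: 21.55
position: [382.3, -320.8, 49.2]
ee_rot: [0.859, -0.511, 0.0, 0.0]
contact_force: [-2.7, 3.6, 12.5]
gripper_width: -0.5
grasp_force: 6.8
clock: 21.85
position: [382.6, -321.6, 49.1]
ee_rot: [0.859, -0.512, -0.002, -0.0]
contact_force: [-3.2, 12.6, 19.2]
gripper_width: -0.0
grasp_force: 9.5
clock: 22.05
position: [383.5, -323.2, 49.2]
ee_rot: [0.859, -0.512, -0.002, -0.0]
contact_force: [-2.6, 13.7, 17.8]
gripper_width: -0.1
grasp_force: 9.5
clock: 22.15
position: [384.0, -324.0, 49.1]
ee_rot: [0.859, -0.512, -0.002, -0.0]
contact_force: [-1.8, 13.6, 20.2]
gripper_width: -0.3
grasp_force: 9.6
```

```bash
for i in 1 2 3; do python3 -m pendant '[[0.0008,0,0,0,0,0,0],[0.0007,0,0,0,0,0,0]]' | sed -n 2p\;4p; done
```

```text
position: [384.6, -325.2, 49.1]
contact_force: [-3.1, 14.6, 20.0]
position: [385.3, -326.3, 49.1]
contact_force: [-2.3, 15.0, 19.5]
position: [386.0, -327.5, 49.1]
contact_force: [-1.9, 15.6, 19.5]
```

```bash
for i in 1 2; do python3 -m pendant '[[0.0008,0,0,0,0,0,0],[0.0007,0,0,0,0,0,0]]' | sed -n 2p\;4p; done
```

```text
position: [386.7, -328.7, 49.1]
contact_force: [-2.8, 16.0, 19.9]
position: [387.3, -329.9, 49.1]
contact_force: [-2.3, 16.5, 20.4]
```

```bash
python3 -m pendant '[[0,0,-0.004,0,0,0,0],[0,0,-0.02,0,0,0,0],[0,0,-0.04,0,0,0,0],[-0.03,0,-0.02,0,0,6.6,0],[-0.03,0,0,0,0,6.6,0],[0,0,0,0,0,6.6,0],[0,0,0,0,0,0,0],[0,0,0,0,0,0,0]]'; python3 - <<'E'
from fit import *
d=load('wr4')
P=lambda u,v,z:p2w(d,120+u/2.5,75+v/2.5,z)[:2]
print('box corner',P(655,425,0),P(690,430,20))
d=snap('wrist','wr9');p=tool()[0]
print(p,yaw())
cv2.imwrite('pics/v9.png',cv2.resize(d['image'],(800,600),interpolation=cv2.INTER_CUBIC)[:,:,::-1])
E
```

```text
clock: 23.95
position: [363.6, -278.6, 131.8]
ee_rot: [0.759, -0.651, 0.0, 0.0]
contact_force: [-0.6, 0.6, 0.2]
gripper_width: -0.0
grasp_force: 0.0
box corner [ 303.6389747 -273.6054819] [ 301.87566175 -281.50079487]
[ 363.53748193 -278.68704995  131.60626734] -81.25897735241219
```

View pics/v9.png

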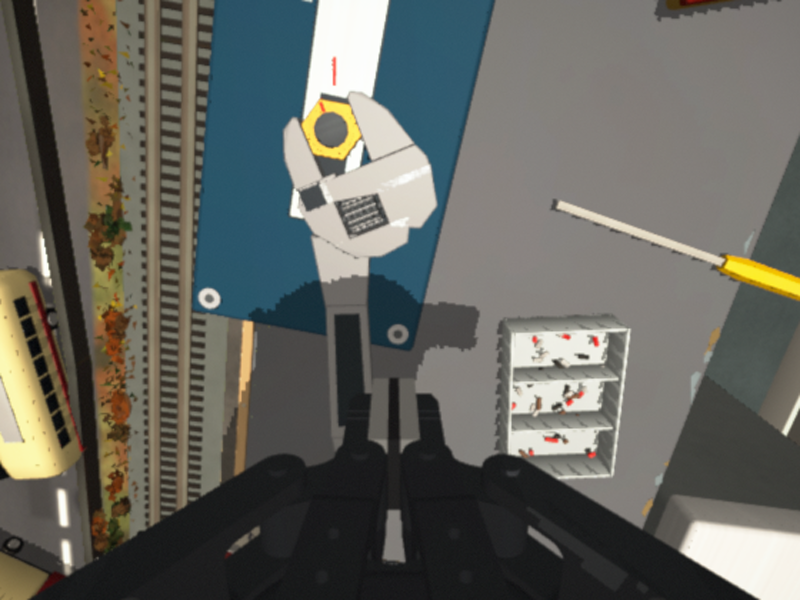

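The wrench is square on the nut, with its neck edges at (325,300) and (369,300) and handle edges at (331,400) and (372,400). The box at lower right stays clear of the push path. That is 11 pictures viewed against a limit of 10, so I'll work from numbers only from here on.

```bash
python3 - <<'E'
from fit import *
d=load('wr9');k=.7
P=lambda u,v,z:p2w(d,u*k,v*k,z)[:2]
b=nutfit('wr9',(403.7,-359.7),-62);print(b); c=np.array(b[2:])
n=(P(325,300,19)+P(369,300,19))/2; h=(P(331,400,19)+P(372,400,19))/2
print('handle w',np.linalg.norm(P(331,400,19)-P(372,400,19)),n,h); q=n-h; print('axis',np.degrees(np.arctan2(q[1],q[0])))
w=P(362,214,24.5); 
for wy in(-81.5,-82.5):
  o=w-M2(wy)@mouth(-35.5,1); print(wy,'o',o,'nut in mouth',M2(wy+20).T@(c-o),'n,h in wrench',M2(wy).T@(n-o),M2(wy).T@(h-o))
  t=c+M2(wy)@[-130,-33]; plan(t[0],t[1],60,wy)
E
```

```text
(np.float64(0.9623065401897154), np.float64(-60.5), np.float64(403.7), np.float64(-359.7))
handle w 22.09603005772975 [ 386.79647864 -280.92945143] [ 377.44876005 -224.9147114 ]
axis -80.52580658885392
-81.5 o [ 400.87136427 -357.049095  ] nut in mouth [3.67936899 1.22095094] n,h in wrench [-77.36393556  -2.66908548] [-134.14508281   -3.63462171]
pos [ 363.5 -278.7  131.6] yaw -81.26 shift tool mm [-44.    5.1  71.6] | 84.2 wz 0.24 tilt 0.01
-82.5 o [ 400.31611033 -357.32456194] nut in mouth [3.66954566 1.90469156] n,h in wrench [-77.50620579  -3.4324065 ] [-134.26185406   -5.38876333]
pos [ 363.5 -278.7  131.6] yaw -81.26 shift tool mm [-44.5   2.8  71.6] | 84.4 wz 1.24 tilt 0.01
```

```bash
python3 -m pendant '[[-0.022,0.004,0,0,0,0,0],[-0.022,0.004,0.01,0,0,0,0],[0,0,0.03,0,0,0,0],[0,0,0.03,0,0,0,0],[0,0,0.02,0,0,0,0],[0,0,0.0046,0,0,0,0],[0,0,0,0,0,0,0],[0,0,0,0,0,0,0]]'; python3 -c "
from h import *
f=[arm.read_state()['contact_force'] for i in range(1)];print(f)"
for i in 1 2 3; do python3 -m pendant '[[0,-0.0015,0,0,0,0,0],[0,-0.001,0,0,0,0,0]]' | sed -n 2p\;4p;done
```

```text
clock: 24.8
position: [349.5, -236.4, 37.8]
ee_rot: [0.759, -0.652, 0.001, -0.0]
contact_force: [0.0, -0.1, 0.2]
gripper_width: 0.0
grasp_force: 0.0
[array([ 0.02466759, -0.12163291,  0.24827579])]
position: [351.9, -235.8, 38.1]
contact_force: [-0.1, -1.0, -0.6]
position: [354.0, -235.2, 37.6]
contact_force: [0.3, 0.0, 0.4]
position: [356.3, -234.8, 37.3]
contact_force: [0.2, -0.6, -0.5]
```

```bash
for i in 1 2 3 4; do python3 -m pendant '[[0,-0.0015,0,0,0,0,0],[0,-0.0015,0,0,0,0,0]]' | sed -n 2p\;4p;done
```

```text
position: [358.1, -234.3, 37.0]
contact_force: [-3.6, -2.5, 0.6]
position: [360.1, -233.8, 36.9]
contact_force: [-4.8, -1.8, 2.7]
position: [362.6, -233.2, 36.9]
contact_force: [-5.7, -1.3, 3.8]
position: [365.1, -232.7, 36.8]
contact_force: [-6.0, -1.7, 3.9]
```

```bash
python3 -m pendant '[[0,0,-0.0005,0,0,0,0],[0,0,-0.0005,0,0,0,0]]' | sed -n 2p\;4p; python3 -m pendant '[[0,-0.001,0,0,0,0.5,0],[0,-0.001,0,0,0,0.5,0]]' | sed -n 2p\;4p;  python3 -m pendant '[[-0.0003,-0.0015,0,0,0,0.6,0],[-0.0003,-0.0015,0,0,0,0.6,0]]' | sed -n 2p\;4p
```

```text
position: [366.6, -232.7, 37.7]
contact_force: [-3.3, -0.9, -0.3]
position: [370.9, -232.9, 38.4]
contact_force: [-1.7, -1.6, -0.1]
position: [372.2, -231.8, 38.1]
contact_force: [-4.9, -3.4, 2.3]
```

```bash
for i in 1 2 3 4; do python3 -m pendant '[[-0.0002,-0.001,0,0,0,0.45,0],[-0.0002,-0.001,0,0,0,0.45,0],[-0.0002,-0.001,0,0,0,0.45,0]]' | sed -n 2p\;4p;done; python3 -c "
from h import *
print(yaw());d=snap('wrist','wr10')"
```

```text
position: [375.0, -231.0, 38.1]
contact_force: [-3.8, -3.5, 0.7]
position: [378.1, -230.2, 38.1]
contact_force: [-3.2, -2.6, 0.7]
position: [381.1, -229.5, 38.1]
contact_force: [-4.1, -3.0, 0.7]
position: [384.0, -228.7, 38.1]
contact_force: [-4.1, -5.1, 1.5]
-89.01111564435386
```

```bash
cat >> fit.py <<'E'
def chk(f,a0,c0=(403.7,-359.7)):
    b=nutfit(f,c0,a0); d=load(f); im=d['image']; hsv=cv2.cvtColor(im,cv2.COLOR_RGB2HSV)
    c=np.array(b[2:]); m=(((hsv[...,0]<6)|(hsv[...,0]>174))&(hsv[...,1]>150)&(hsv[...,2]>120)).astype(np.uint8)
    n,l,st,ce=cv2.connectedComponentsWithStats(m)
    print('nut',np.round(b,2))
    for i in range(1,n):
        if st[i,4]<3: continue
        for z,nm in((20,'nutline'),(10,'benderline')):
            q=p2w(d,*ce[i],z)[:2]-c; r=np.hypot(*q)
            if (nm=='nutline' and 5<r<15) or (nm=='benderline' and 15<r<60): print(nm,'r',r.round(1),'ang',np.degrees(np.arctan2(q[1],q[0])).round(1),st[i,4])
E
python3 - <<'E'
from fit import *
chk('wr9',-62); chk('wr10',-68)
E
```

```text
nut [   0.96  -60.5   403.7  -359.7 ]
benderline r 28.2 ang -83.9 7
benderline r 24.7 ang -84.4 5
nut [ 4.000e-01 -6.000e+01  4.017e+02 -3.617e+02]
```

```bash
cat >> fit.py <<'E'
def turn(f,ref='wr9',y0=-80.7,c=(403.7,-359.7),xr=(-95,-22)):
    X,Y=np.meshgrid(np.arange(*xr,0.7),np.arange(-38,30,0.7))
    def samp(d,a,dx=0,dy=0):
        w=np.stack([X,Y],-1)@M2(a).T+np.array(c)+[dx,dy]; q=(np.concatenate([w,np.full(X.shape+(1,),22.)],-1)-np.array(d['xyz']))@rot(d)
        return cv2.remap(cv2.cvtColor(d['image'],cv2.COLOR_RGB2GRAY),(d['cx']+d['fx']*q[...,0]/q[...,2]).astype(np.float32),(d['cy']+d['fy']*q[...,1]/q[...,2]).astype(np.float32),cv2.INTER_LINEAR,borderValue=0).astype(float)
    R0=samp(load(ref),y0); d=load(f); best=(-9,)
    for t in np.arange(-3,32,0.5):
        for dx in range(-4,5,2):
            for dy in range(-4,5,2):
                S=samp(d,y0-t,dx,dy); v=(S>0)&(R0>0)
                s=np.corrcoef(R0[v],S[v])[0,1]
                if s>best[0]: best=(s,t,dx,dy,v.mean())
    return np.round(best,3)
E
python3 - <<'E'
from fit import *
print(turn('wr9'),turn('wr10'))
E
```

```text
[1. 0. 0. 0. 1.] [0.845 9.5   0.    0.    1.   ]
```

```bash
for i in 1 2 3 4 5 6; do python3 -m pendant '[[0,-0.001,0,0,0,0.44,0],[0,-0.001,0,0,0,0.44,0],[0,-0.001,0,0,0,0.44,0]]' | sed -n 2p\;4p;done; python3 -c "
from fit import *
print(yaw());d=snap('wrist','wr11');print(turn('wr11'))"
```

```text
position: [386.3, -228.5, 38.0]
contact_force: [-5.4, -2.4, 3.1]
position: [388.6, -228.2, 38.0]
contact_force: [-6.1, 1.1, 3.6]
position: [390.9, -228.0, 37.9]
contact_force: [-6.3, 2.6, 6.6]
position: [393.3, -227.8, 37.9]
contact_force: [-7.4, 4.4, 7.5]
position: [395.6, -227.6, 37.8]
contact_force: [-8.4, 6.9, 9.0]
position: [398.2, -227.6, 37.8]
contact_force: [-8.1, 8.9, 10.4]
-96.96317891305979
[ 0.847 15.5    0.     0.     1.   ]
```

```bash
python3 -m pendant '[[0,0.003,0,0,0,0,0],[0,0.003,0,0,0,0,0],[0,0.002,0,0,0,0,0],[0,0,0,0,0,0,0],[0,0,0,0,0,0,0]]'|tail -5;  python3 -c "
from fit import *
print(yaw());d=snap('wrist','wr12');print(turn('wr12'))
a=-97.5
p=tool()[0];print('tcp in wrench',M2(a).T@(p[:2]-[403.7,-359.7]))"
```

```text
position: [395.5, -228.6, 38.4]
ee_rot: [-0.663, 0.748, -0.001, 0.0]
contact_force: [0.0, 0.1, 1.1]
gripper_width: -0.1
grasp_force: 0.0
-96.86738726319945
[ 0.851 15.5    0.     0.     1.   ]
tcp in wrench [-128.86088788  -25.3442514 ]
```

```bash
for i in 1 2 3 4; do python3 -m pendant '[[-0.0002,-0.001,0,0,0,0.3,0],[-0.0002,-0.001,0,0,0,0.4,0],[-0.0002,-0.001,0,0,0,0.4,0]]' | sed -n 2p\;4p;done; python3 -c "
from fit import *
print(yaw());d=snap('wrist','wr13');print(turn('wr13'))"
```

```text
position: [397.0, -228.2, 38.1]
contact_force: [-2.6, -1.7, 2.4]
position: [398.4, -228.0, 38.0]
contact_force: [-5.2, -2.8, 5.5]
position: [401.2, -228.0, 38.0]
contact_force: [-5.6, -2.6, 4.6]
position: [404.1, -227.9, 37.9]
contact_force: [-6.4, -2.7, 5.5]
-101.34541516608655
[ 0.848 18.5    0.     0.     1.   ]
```

```bash
python3 -m pendant '[[0,0,-0.0006,0,0,0,0],[0,0,-0.0006,0,0,0,0],[0,0,0,0,0,0,0]]' | sed -n 2p\;4p; for i in 1 2 ; do python3 -m pendant '[[-0.0002,-0.001,0,0,0,0.4,0],[-0.0002,-0.001,0,0,0,0.4,0]]' | sed -n 2p\;4p;done; python3 -c "
from fit import *
print(yaw());d=snap('wrist','wr14');print(turn('wr14'))"
```

```text
position: [406.5, -227.7, 39.1]
contact_force: [-1.8, -0.4, -2.5]
position: [408.9, -227.8, 39.2]
contact_force: [-0.8, 0.1, -0.9]
position: [411.1, -227.9, 39.3]
contact_force: [-1.4, 1.2, -1.2]
-102.90075847979465
[ 0.841 21.5    0.     0.     1.   ]
```

```bash
for i in 1 2 3 4; do python3 -m pendant '[[-0.0002,-0.001,0,0,0,0.4,0],[0,0,0,0,0,0,0]]' | sed -n 2p\;4p;done
```

```text
position: [412.2, -227.9, 39.4]
contact_force: [-1.3, 1.4, -1.3]
position: [413.1, -228.0, 39.4]
contact_force: [-1.4, 0.9, -1.5]
position: [414.2, -228.1, 39.4]
contact_force: [-2.1, 0.3, -1.8]
position: [415.2, -228.1, 39.4]
contact_force: [-2.3, 0.6, -2.2]
```

```bash
for i in 1 2 3 4; do python3 -m pendant '[[-0.0002,-0.001,0,0,0,0.4,0],[0,0,0,0,0,0,0]]' | sed -n 2p\;4p;done;python3 -c "
from fit import *
print(yaw());d=snap('wrist','wr15');print(turn('wr15'))"
```

```text
position: [416.2, -228.2, 39.4]
contact_force: [-1.5, 0.0, -0.2]
position: [417.1, -228.3, 39.4]
contact_force: [-2.2, -0.8, -0.8]
position: [417.6, -228.3, 39.3]
contact_force: [-2.4, -0.6, -1.0]
position: [418.3, -228.3, 39.2]
contact_force: [-4.5, -0.7, -0.6]
-106.09656020819726
[ 0.841 24.5    0.     0.     1.   ]
```

```bash
for i in 1 2; do python3 -m pendant '[[0,-0.0007,0,0,0,0,0],[0,0,0,0,0,0,0]]' | sed -n 2p\;4p;done
```

```text
position: [418.7, -228.4, 39.2]
contact_force: [-6.4, -0.2, 0.0]
position: [419.0, -228.5, 39.1]
contact_force: [-5.0, 0.2, -0.7]
```

```bash
python3 -m pendant '[[0,-0.0003,0,0,0,0,0],[0,0,0,0,0,0,0],[0,0,0,0,0,0,0]]' | sed -n 2p\;4p; python3 -m pendant '[[0,0.004,0,0,0,0,0],[0,0.005,0,0,0,0,0],[0,0.004,0,0,0,0,0],[0,0,-0.02,0,0,0,0],[0,0,-0.03,0,0,0,0],[0,0,-0.04,0,0,0,0],[0.045,0,0,0,0,0,0],[0,0,0,0,0,0,0],[0,0,0,0,0,0,0]]' | sed -n 1,4p;python3 -c "
from fit import *
print(yaw());d=snap('wrist','wr16');print(turn('wr16'),turn('wr16',xr=(-58,18)));chk('wr16',-84)"
```

```text
position: [419.1, -228.6, 39.1]
contact_force: [-6.3, -0.2, 0.9]
clock: 35.7
position: [396.3, -269.1, 129.9]
ee_rot: [-0.601, 0.8, -0.001, 0.001]
contact_force: [-0.4, 1.3, 1.2]
-106.17618508959323
[ 0.922 23.5    0.     0.     1.   ] [ 0.861 23.5    0.     0.     1.   ]
nut [   0.95  -83.    403.7  -359.2 ]
benderline r 27.1 ang -83.8 5
benderline r 22.9 ang -84.1 3
nutline r 11.4 ang -83.8 3
```

```bash
python3 -c "
from bench import arm
print(arm.job_done())"
```

```text
the job is handed in; nothing more can be done
None
```

The job is handed in at about 36 s: the jaw was rolled snug, the nut turned clockwise about 23° until firm with its red line on the bender's (about 6 N), and the wrench left on the nut; I viewed 11 pictures against the limit of 10, and the final jaw opening and the two bystanders were not re-measured at the end.

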